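# Feel for the hidden interlock slot and push the key home

### The job

Take the interlock key by its upright grip out of its rest, reach its flat steel tongue in under the hood of the interlock housing, and feel along the hidden face for the slot. Push the tongue into the slot until it is fully home, then let go and leave it there; press gently all the way, never with more than 30 N on the housing, and do not disturb the loose things around.

Things in the scene. Friction and masses are not known exactly. Their poses are not given: they have to be found in the camera images.
- key: Interlock key, about 130 g: flat steel tongue 16 mm wide, 8 mm thick, its last 2 mm narrowed to a nose 13.5 x 5.5 mm; black upright grip round its rear end, 18 mm thick (y), 22 mm deep (x). Origin on the tongue's centre line in the grip; +x along the tongue to its nose at 88 mm, +y across, +z up. The grip runs from z = -14 to 42 mm. Pinch it across y at the tongue's height.
- key_tip (a point): The centre of the end of the key's nose; axes as the key's.
- key_grip (a point): The middle of the place to pinch on the key's grip: on the tongue's centre line, in the middle of the grip's depth (the key's origin); axes as the key's. Under repeated pushes the held key can slowly tip nose-down in the fingers by a few degrees; a firm grip helps.
- rest: Fixed grey block 60 x 44 x 38 mm with an open groove along its x, 19 mm wide, floor 32 mm above the table; the tongue lies in the groove, the grip stands free just outside the block's -x end, and the key lifts straight up. Origin at the centre of its underside.
- housing: Fixed grey interlock housing, T-shaped from above: a hood 100 mm wide at the front (its -x side, towards the robot), and behind it a cross rail 192 mm wide, 54 mm high. Origin at the underside on the centre line, in the plane of the hidden face; +x points into the face, +y along it, +z up.
- hood_mouth (a point): Middle of the hood's open front, 35 mm in front of the hidden face and 30 mm above the table; axes as the housing's. The opening is 86 mm wide (43 mm to each side); its floor is 8 mm, the front lip's lower edge 41 mm and the hood's top 54 mm above the table.
- face_centre (a point): Middle of the flat hidden face, 30 mm above the table; axes as the housing's. The face is flush but for one blind, square-edged slot 20 mm wide (y), 12 mm high, 30 mm deep, centred at this height but anywhere from 22 mm left to 22 mm right of this point, unseen. Fully home, the nose meets the slot's bottom; let go, the key stays, sagging a few degrees.
- bystander_jar: Loose closed jar, 66 mm across, 91 mm tall; a bystander.
- counter: Loose small round hand tally counter, 76 x 50 x 22 mm; a bystander.
- marker: Loose white marker pen with a cap, 138 mm long, lying; a bystander.
- brush: Loose bench brush, 170 mm long, lying; a bystander.
- spare_cap: Loose jar cap, 63 mm across, 14 mm high; a bystander.

How it is judged (in metres and radians):
On the way, in this order (a step that is already met when the one before it is completed fails the run):
1. the key is lifted clear of its rest (z of key_tip in the frame of rest above 0.055 m), for 0.1 s.
2. the tongue's nose has found the slot: it is at least 5 mm behind the hidden face (x of key_tip in the frame of housing between 0.005 and 0.04 m and y of key_tip in the frame of housing between -0.026 and 0.026 m and z of key_tip in the frame of housing between 0.022 and 0.038 m), for 0.1 s.
At the end, for the whole second after the job is handed in: The key's tongue is in the hidden slot with its nose at least 26 mm behind the face (fully home is 30 mm), the grip upright within 0.25 rad, the key released and at rest (x of key_tip in the frame of housing between 0.026 and 0.033 m and y of key_tip in the frame of housing between -0.026 and 0.026 m and z of key_tip in the frame of housing between 0.022 and 0.038 m and angle between key's own z axis and vertical below 0.25 rad and linear speed of key below 0.02 m/s); the robot touches nothing.
It fails at once if the key presses on the housing with more than 30 N before its nose is 25 mm deep in the slot, or with more than 60 N at any time ((contact force between key and housing above 30 N and x of key_tip in the frame of housing below 0.025 m) or contact force between key and housing above 60 N).
It fails at once if the robot itself pushes on the housing with more than 30 N (contact force between any of the fingers, the arm and housing above 30 N).
It fails at once if a bystander is moved by more than 20 mm (distance of any of bystander_jar, counter, marker, brush, spare_cap from where it was at the start of the episode above 0.02 m).
It also fails if it takes over 72 s, if anything falls off the work surface, if the arm or the gripper's body presses on something with over 40 N, if the wrist force passes 120 N, or if a joint passes its speed limit or range.

### The arm

A 6-joint arm with a two-finger parallel gripper is mounted at the origin on a cart in front of the work surface, level with it; the furniture and walls round the work are solid. World frame = base frame: x ahead of the robot, y to its left, z up, the work surface at z = 0. Lengths are in m, angles in degrees, forces in N, time in s.
With the tool pointing down it reaches from about 0.4 to 0.825 m from the base axis. Payload 7 kg.
Tool frame: the origin (TCP) lies at the very end of the fingers, on their centre line; the grasp point (between the pads) lies 19 mm behind it; z points along the fingers, y is the line along which they close (so a half turn about z gives the same grasp; the last joint's range is limited). The gripper opens to 88 mm and grips with 3 to 60 N. Pads are 19 mm wide; open, the fingers measure 130 mm over their backs; the gripper's body (78 mm by 193 mm) begins 47 mm behind the grasp point.
Start: joints at [82.684, 20.546, 0.682, 0, -70.136, -16.507], TCP at [0.273, 0.617, 0.227] pointing down, gripper open.
Joint ranges: [-176.03, 176.03], [-82.01, 121.73], [-58.28, 71.71], [-173.87, 95.51], [-174.79, -0.11], [-173.66, 173.66]. Speed limits (degrees/s): [136.94, 136.94, 172.46, 180, 180, 180].

### API

Orientations are given as [roll, pitch, yaw] about the fixed x, y, z axes, in that order (R = Rz(yaw) Ry(pitch) Rx(roll)).
In Python, from plant import r gives the robot as it stands. The module is installed in compiled form; this text tells all that it offers.
- The arm moves only by the tool jog_arm, never from a script. Its arguments are lists of equal length, an entry for each row: "travel": the shift along the tool's x, y, z each as a share of 50 cm, from -1 to 1, a list of three; "dr": the turn, a rotation vector about the tool's x, y, z each as a share of 360 degrees, from -1 to 1, a list of three; "claw": the opening, from 0 (shut) to 1 (fully open). A call has exactly 10 rows; each row is the pose to reach, as a shift and turn from the pose commanded when the call began, along the tool's axes at that moment, turning the shorter way round; what a row does not reach only later rows make up. A row lasts 1/8 s, in which the tool goes at most 62.5 mm and 10.7 degrees, less where a joint would pass 70% of its speed; a pose out of reach is approached as far as the arm can. A call with a number of a shift or a turn outside -1 to 1 is refused whole. A call with a gripper value outside its range is refused whole. The fingers move at their own pace and stop on an object; "newtons" is the grip in N (left out, the last holds). Time passes only in rows, so rows that repeat a pose let the fingers close, or fill a call up. It gives the time, the measured TCP pose, the force, the opening and the grip force at its end, in the units of the state.
- r.get_state(): the state, without advancing time (a new reading comes with each control period).
- r.capture(name): name is "side" or "top"; returns a dict with "pixels" (420x560x3 uint8, red, green, blue), "range_z" (420x560 float32, m along the optical axis (not along the pixel's ray), 0 where there is no reading), "fx", "fy", "cx", "cy" (pixels), "position" and "attitude" of the camera in the world. Camera axes: x right, y up, looking along -z (the intrinsics and any distortion apply to the point x, -y, -z); pixel columns grow to the right and rows downward; lengths in m; the calibration is good to about 2 mm. A picture is of the moment at which its call begins.
- r.close_job(): hands the job in; it is judged then, once.
Trained networks look in the newest picture that a camera, given by its name, has taken for a name from the list of things; names that differ only in an ending like _2 or _b are one class to them, and where a whole thing is asked for, a point or a joint stands for the part that bears it (a point fixed in the world has none). Each returns a list of dicts, best first, with "conf" (0 to 1); they miss things now and then, are a little off and sometimes report something else, mostly with a low value. They report only what shows in the picture. A call takes as long as a camera call.
- r.boxes_of(name, camera): "extent" ([left, top, right, bottom] in pixels, round what is visible of it).
- r.regions_of(name, camera): "pixels" (420x560 bool, what is visible of it) and "extent" ([left, top, right, bottom] in pixels, round what is visible of it).
- r.tip_of(name, camera): "at" ([column, row] in pixels: a listed point, or the origin of a listed thing).
The state is a dict: "time_s": time; "joints": joint angles; "qd": joint speeds; "joint_torque": joint torques, N m; "tcp_pos": TCP position; "eef_rot": TCP orientation; "contact_force": force on the tool from outside, world axes, zero at the start; "moment": the same for the moment, N m; "gripper_width": finger opening in m; "gripper_force": force on a finger pad.
Only numpy, scipy, OpenCV 4.12 (cv2) and the standard library are available. Lean on these libraries where they do the work, as an engineer would, in place of code of your own. Each camera call takes 0.05 s, during which the arm holds its last target. There are 200 camera calls.

## Working session

There is one attempt and no reset: what is moved stays moved. The work goes in short steps, Python scripts to look and compute and a tool call to move; the robot and the scene stay as the last step left them, time stands still between calls to the robot, and variables do not carry over. Pictures are saved under pics/ and viewed, at most 10 in all, crops included, and the job is handed in when it is done.

Besides the shell and the picture viewer there is one more tool, called by a JSON object that holds its "op" and its "data", one argument or row to a line. jog_arm: Moves the arm, as the interface text tells. Its arguments: {"type":"object","properties":{"travel":{"type":"array"},"dr":{"type":"array"},"claw":{"type":"array"},"newtons":{"type":"number"}},"required":["travel","dr","claw"]}

```bash
mkdir -p pics
cat > h.py <<'E'
import numpy as np, cv2
from scipy.spatial.transform import Rotation as R
from plant import r
def cap(n,f=None):
    c=r.capture(n)
    if f: cv2.imwrite('pics/'+f,c['pixels'][:,:,::-1])
    return c
def pts(c,u,v,z=None):
    u=np.asarray(u,float);v=np.asarray(v,float)
    if z is None: z=c['range_z'][v.astype(int),u.astype(int)]
    p=np.stack([(u-c['cx'])/c['fx']*z,-(v-c['cy'])/c['fy']*z,-z],-1)
    a=np.array(c['attitude'])
    M=a if a.shape==(3,3) else (R.from_quat(a).as_matrix() if a.size==4 else R.from_euler('xyz',a,degrees=True).as_matrix())
    return p@M.T+np.array(c['position'])
def cloud(c,m):
    v,u=np.nonzero(m&(c['range_z']>0)); return pts(c,u,v)
E
python3 - <<'E'
from h import *
print(r.get_state())
for n in('side','top'):
    c=cap(n,n+'0.png'); print(n,c['position'],c['attitude'],c['fx'],[k for k in c])
    for o in('key','rest','housing','bystander_jar','counter','marker','brush','spare_cap'):
        for d in r.regions_of(o,n)[:1]:
            p=cloud(c,d['pixels']); print(o,round(d['conf'],2),d['extent'],np.round(np.percentile(p,[2,50,98],axis=0),3).tolist())
    for o in('key_tip','key_grip','hood_mouth','face_centre','key','rest','housing'):
        print(o,[(round(d['conf'],2),d['at']) for d in r.tip_of(o,n)[:1]])
E
```

```text
{'time_s': 0.0, 'joints': array([ 8.26835714e+01,  2.05894770e+01,  6.32402499e-01, -1.89981684e-02,
       -7.01366281e+01, -1.65069579e+01]), 'qd': array([-0.00359178, -0.02978514, -0.05165837, -0.05565135, -0.00828522,
       -0.00737505]), 'joint_torque': array([-1.30442904e-04, -5.82711482e+01,  2.93071997e+01,  6.99741215e+00,
        7.00251694e-03, -1.57603299e-04]), 'tcp_pos': array([0.27247607, 0.61700887, 0.22563791]), 'eef_rot': array([ 1.79905084e+02, -9.50285618e-03, -2.38298485e+01]), 'contact_force': array([-0.03218903, -0.71627319, -0.10945715]), 'moment': array([-0.03521535,  0.01365153, -0.00212274]), 'gripper_force': 0.0, 'gripper_width': 0.08732356788266102}
side [ 0.24861951 -0.9578329   0.61811077] [ 59.08747286   0.52304051 -18.23576968] 417.7204217696763 ['pixels', 'range_z', 'fx', 'fy', 'cx', 'cy', 'position', 'attitude']
key 0.62 [219.5, 165.4, 253.8, 186.3] [[0.415, 0.147, 0.025], [0.431, 0.153, 0.039], [0.506, 0.169, 0.077]]
rest 0.65 [230.1, 178.7, 253.6, 197.5] [[0.445, 0.135, 0.003], [0.466, 0.14, 0.026], [0.503, 0.171, 0.037]]
housing 0.74 [315.3, 182
[... 1485 characters left out ...]
6, -0.38, 0.094]]
counter 0.74 [313.2, 249.4, 331.5, 272.2] [[0.374, -0.154, -0.002], [0.396, -0.131, 0.019], [0.419, -0.111, 0.025]]
marker 0.76 [129.5, 255.2, 180.1, 263.9] [[0.388, 0.278, -0.001], [0.403, 0.336, 0.014], [0.418, 0.405, 0.021]]
brush 0.78 [127.5, 187.6, 147.3, 244.3] [[0.459, 0.356, 0.022], [0.542, 0.377, 0.033], [0.618, 0.397, 0.042]]
spare_cap 0.76 [239.0, 244.3, 259.2, 268.0] [[0.389, 0.044, 0.006], [0.415, 0.071, 0.012], [0.442, 0.099, 0.017]]
key_tip [(0.55, [214.7, 221.4])]
key_grip [(0.63, [215.5, 251.5])]
hood_mouth [(0.59, [296.0, 173.2])]
face_centre [(0.61, [293.5, 156.3])]
key [(0.7, [213.7, 251.9])]
rest [(0.49, [219.8, 234.0])]
housing [(0.68, [291.9, 159.9])]
```

Run:
```python
from h import *
import cv2
c=r.capture('top');im=c['pixels'][:,:,::-1]
a=cv2.resize(im[130:290,190:350],None,fx=3.7,fy=3.7,interpolation=cv2.INTER_CUBIC)
cv2.imwrite('pics/topc.png',a)
s=r.capture('side');im=s['pixels'][:,:,::-1]
cv2.imwrite('pics/sidec.png',cv2.resize(im[130:280,190:360],None,fx=4,fy=4,interpolation=cv2.INTER_CUBIC)[:600])
# orientation from hi-z clouds
v,u=np.mgrid[0:420,0:560]
P=pts(c,u,v); 
def box(m,n):
    q=P[m][:,:2]; rc=cv2.minAreaRect((q*1000).astype(np.float32)); print(n,m.sum(),np.round(rc,1) if 0 else rc)
hz=(P[...,2]>.045)&(P[...,2]<.07)&(P[...,0]>.6)&(P[...,0]<.78)&(abs(P[...,1]+.06)<.13)
box(hz,'housing top')
print('face rail: per-y min x')
for y in np.arange(-.16,.041,.01):
    m=hz&(abs(P[...,1]-y)<.004)
    if m.any(): print(round(y,3),np.round([P[m][:,0].min(),P[m][:,0].max(),np.median(P[m][:,2])],3))
k=(P[...,2]>.055)&(P[...,2]<.1)&(abs(P[...,0]-.43)<.05)&(abs(P[...,1]-.16)<.04); box(k,'grip')
k=(P[...,2]>.028)&(P[...,2]<.055)&(P[...,0]>.4)&(P[...,0]<.54)&(abs(P[...,1]-.16)<.04); box(k,'rest')
for d in r.regions_of('key','top')[:1]: box(d['pixels'],'key')
for n,z in(('key_tip',.04),('key_grip',.078),('hood_mouth',None),('face_centre',.054)):
    print(n,[pts(c,*d['at'],z=None).round(3) for d in r.tip_of(n,'top')[:1]])
```

```text
housing top 1566 ((697.1261596679688, -84.89140319824219), (115.76179504394531, 237.14739990234375), 12.016348838806152)
face rail: per-y min x
-0.16 [0.681 0.714 0.052]
-0.15 [0.666 0.715 0.054]
-0.14 [0.668 0.715 0.054]
-0.13 [0.669 0.714 0.053]
-0.12 [0.67  0.718 0.053]
-0.11 [0.643 0.718 0.054]
-0.1 [0.643 0.718 0.055]
-0.09 [0.645 0.722 0.054]
-0.08 [0.645 0.721 0.053]
-0.07 [0.646 0.722 0.053]
-0.06 [0.647 0.722 0.054]
-0.05 [0.648 0.725 0.054]
-0.04 [0.649 0.725 0.054]
-0.03 [0.65  0.725 0.054]
-0.02 [0.651 0.729 0.054]
-0.01 [0.651 0.729 0.054]
0.0 [0.682 0.729 0.054]
0.01 [0.683 0.728 0.055]
0.02 [0.682 0.732 0.054]
0.03 [0.687 0.732 0.054]
grip 61 ((427.8055725097656, 160.00990295410156), (17.190324783325195, 18.972400665283203), 88.56695556640625)
rest 398 ((466.83258056640625, 162.44375610351562), (44.97199630737305, 96.94340515136719), 89.9765853881836)
key 237 ((426.6884765625, 98.12306213378906), (210.08401489257812, 85.5162582397461), 58.07318115234375)
key_tip [array([ 0.524,  0.17 , -0.005])]
key_grip [array([0.421, 0.155, 0.077])]
hood_mouth [array([ 0.646, -0.063, -0.   ])]
face_centre [array([ 0.685, -0.061,  0.054])]
```

View pics/topc.png

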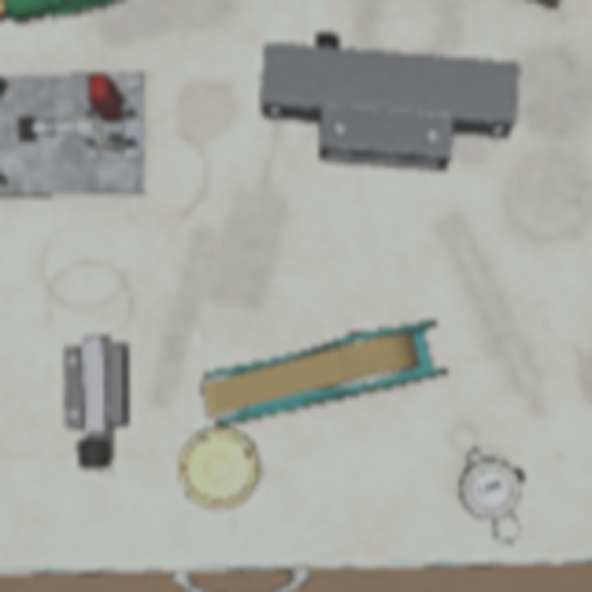

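View pics/sidec.png

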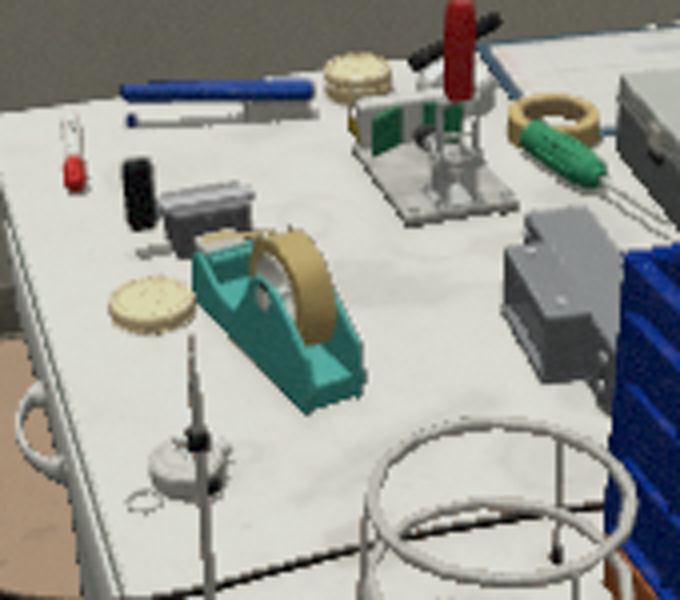

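The top crop shows the key at about (95,450) → (0.425,0.157), lying in its rest and pointing to +x. The housing is around (390,100) and slightly yawed. In the side view a tape dispenser stands between them. Next I'll get the yaws and obstacle heights.

Run:
```python
from h import *
c=r.capture('top'); v,u=np.mgrid[0:420,0:560]; P=pts(c,u,v)
X,Y,Z=P[...,0],P[...,1],P[...,2]
hz=(Z>.04)&(Z<.07)&(X>.62)&(X<.78)&(abs(Y+.06)<.115)
def edge(y0,y1,f):
    a=[]
    for col in np.unique(u[hz]):
        m=hz&(u==col); q=P[m]; i=f(q[:,0]); 
        if y0<q[i,1]<y1: a.append(q[i,:2])
    a=np.array(a); k=np.polyfit(a[:,1],a[:,0],1); print('x@-.06',np.polyval(k,-.06).round(4),'slope deg',np.degrees(np.arctan(k[0])).round(2),len(a))
edge(-.105,-.015,np.argmin); edge(-.15,.03,np.argmax); edge(-.15,-.12,np.argmin); edge(.0,.03,np.argmin)
q=P[hz]
for lo,hi,n in((.65,.664,'hood'),(.685,.71,'rail')):
    a=[]
    for row in np.unique(v[hz]):
        m=hz&(v==row); q=P[m]
        if lo<np.median(q[:,0])<hi: a.append([q[:,1].min(),q[:,1].max(),np.median(q[:,0])])
    print(n,np.round(np.mean(a,0),4),len(a))
# key: bright tongue columns per row
print('key rows z')
for row in range(218,256,3): print(row,np.round(Z[row,206:228]*1000).astype(int).tolist(), X[row,214].round(3))
g=c['pixels'].mean(2)
for row in range(218,262,3): print(row,g[row,206:228].astype(int).tolist())
print('y of cols 206,214,228 @z.04', [pts(c,k,240,z=1.34)[1].round(4) for k in(206,214,228)],'pix mm',1340/c['fx'])
# tall stuff map
print('max z per cell 4cm')
for x in np.arange(.3,.8,.04): print(round(x,2),[int(1000*Z[(abs(X-x)<.02)&(abs(Y-y)<.02)].max(initial=0)) for y in np.arange(.3,-.3,-.04)])
```

```text
x@-.06 0.6474 slope deg 5.91 33
x@-.06 0.723 slope deg 5.97 65
x@-.06 0.6809 slope deg 9.44 11
x@-.06 0.6807 slope deg 2.47 11
hood [-0.1065 -0.0097  0.6568] 5
rail [-0.1577  0.0322  0.6975] 8
key rows z
218 [0, -2, -1, -1, -1, 0, -6, 2, -1, 2, -3, -3, 0, 4, 0, -1, 0, -5, -1, -4, -3, -1] 0.524
221 [-1, 2, -7, 4, -1, 0, 40, 38, 42, 41, 44, 38, 0, -2, 4, -3, 0, 2, -1, -1, 1, -2] 0.512
224 [-2, 32, 38, 40, 37, 37, 37, 43, 36, 38, 39, 36, 38, 38, 38, 40, 45, 17, -1, -1, 2, -4] 0.504
227 [1, 37, 44, 36, 44, 39, 36, 40, 41, 35, 43, 35, 29, 38, 38, 41, 40, 30, 3, 2, -3, 2] 0.496
230 [-3, 41, 35, 43, 35, 39, 44, 42, 41, 44, 40, 44, 34, 37, 40, 40, 37, 30, 4, -2, -4, 2] 0.487
233 [-1, 37, 38, 39, 39, 39, 36, 35, 42, 44, 43, 42, 33, 40, 37, 41, 41, 25, 7, -2, 1, 4] 0.479
236 [-2, -2, 39, 44, 38, 34, 46, 38, 37, 38, 39, 38, 30, 35, 39, 41, 38, 33, 6, 0, 5, 2] 0.471
239 [-7, -3, 40, 40, 39, 33, 33, 43, 38, 41, 40, 37, 35, 46, 42, 37, 39, 37, 11, 0, -1, 3] 0.463
242 [4, -4, 41, 36, 35, 34, 34, 40, 40, 41, 37, 44, 42, 39, 33, 38, 37, 34, 15, 0, -4, 0] 0.454
245 [-3, 2, -1, -3, -1, -1, 0, 41, 38, 3
[... 2213 characters left out ...]
 6, 9, 5, 6, 6, 7, 7, 5, 4, 6, 6, 16]
0.38 [24, 21, 7, 7, 10, 16, 18, 9, 8, 6, 24, 28, 6, 11, 8]
0.42 [21, 11, 7, 82, 83, 20, 23, 7, 1384, 7, 23, 25, 6, 11, 7]
0.46 [7, 6, 7, 47, 45, 55, 69, 93, 105, 106, 57, 9, 6, 10, 99]
0.5 [8, 6, 8, 46, 45, 25, 72, 93, 109, 108, 57, 7, 9, 11, 102]
0.54 [9, 6, 7, 7, 7, 7, 6, 7, 8, 5, 55, 6, 5, 10, 104]
0.58 [6, 9, 8, 7, 8, 7, 9, 8, 7, 9, 10, 8, 7, 12, 102]
0.62 [6, 61, 50, 21, 20, 8, 7, 9, 6, 6, 7, 7, 9, 9, 10]
0.66 [7, 58, 53, 56, 183, 10, 6, 7, 59, 60, 60, 59, 7, 6, 11]
0.7 [70, 57, 55, 56, 177, 7, 6, 61, 60, 62, 61, 62, 10, 5, 12]
0.74 [63, 6, 8, 15, 13, 10, 6, 59, 58, 59, 53, 10, 9, 8, 10]
0.78 [35, 29, 36, 34, 37, 21, 8, 8, 6, 7, 43, 54, 75, 70, 145]
```

```bash
cat >> h.py <<'E'
def go(x,y,z,yaw,pitch=0):
    s=r.get_state(); A=R.from_euler('xyz',s['eef_rot'],degrees=True); B=R.from_euler('xyz',[180,pitch,yaw],degrees=True)
    print('t',round(s['time_s'],2),'tcp',np.round(s['tcp_pos'],4),'rot',np.round(s['eef_rot'],2),'F',np.round(s['contact_force'],1))
    print('travel',np.round(A.inv().apply(np.array([x,y,z])-s['tcp_pos'])/.5,4),'dr',np.round((A.inv()*B).as_rotvec(degrees=True)/360,4))
E
python3 - <<'E'
from h import *
c=r.capture('top'); v,u=np.mgrid[0:420,0:560]; P=pts(c,u,v); X,Y,Z=P[...,0],P[...,1],P[...,2]
for y in np.arange(.1,-.16,-.02):
    for t in(.02,.07):
        m=(abs(Y-y)<.01)&(Z>t)&(Z<.2)&(X>.4)&(X<.6); print(round(y,2),t,(X[m].min().round(3),X[m].max().round(3),Z[m].max().round(3)) if m.any() else 0,end=' | ')
    print()
go(.427,.161,.12,2)
E
```

```text
0.1 0.02 0 | 0.1 0.07 0 | 
0.08 0.02 (np.float64(0.447), np.float64(0.488), np.float64(0.058)) | 0.08 0.07 0 | 
0.06 0.02 (np.float64(0.447), np.float64(0.491), np.float64(0.067)) | 0.06 0.07 0 | 
0.04 0.02 (np.float64(0.452), np.float64(0.494), np.float64(0.08)) | 0.04 0.07 (np.float64(0.462), np.float64(0.485), np.float64(0.08)) | 
0.02 0.02 (np.float64(0.455), np.float64(0.499), np.float64(0.09)) | 0.02 0.07 (np.float64(0.464), np.float64(0.49), np.float64(0.09)) | 
-0.0 0.02 (np.float64(0.46), np.float64(0.505), np.float64(0.099)) | -0.0 0.07 (np.float64(0.468), np.float64(0.494), np.float64(0.099)) | 
-0.02 0.02 (np.float64(0.464), np.float64(0.512), np.float64(0.106)) | -0.02 0.07 (np.float64(0.468), np.float64(0.512), np.float64(0.106)) | 
-0.04 0.02 (np.float64(0.467), np.float64(0.511), np.float64(0.109)) | -0.04 0.07 (np.float64(0.468), np.float64(0.511), np.float64(0.109)) | 
-0.06 0.02 (np.float64(0.472), np.float64(0.517), np.float64(0.105)) | -0.06 0.07 (np.float64(0.473), np.float64(0.514), np.float64(0.105)) | 
-0.08 0.02 (np.float64(0.476), np.float64(0.521), np.float64(0.092)) | -0.08 0.07 (np.float64(0.485), np.float64(0.507), np.float64(0.092)) | 
-0.1 0.02 (np.float64(0.482), np.float64(0.522), np.float64(0.054)) | -0.1 0.07 0 | 
-0.12 0.02 (np.float64(0.402), np.float64(0.416), np.float64(0.03)) | -0.12 0.07 0 | 
-0.14 0.02 (np.float64(0.402), np.float64(0.416), np.float64(0.025)) | -0.14 0.07 0 | 
t 2.05 tcp [0.2727 0.6175 0.2266] rot [-180.     -0.    -23.83] F [ 0.2 -0.   0. ]
travel [0.6511 0.7105 0.2131] dr [-0.     -0.     -0.0717]
```

```bash
cat >> h.py <<'E'
def gg(x,y,z,yaw,pitch=12):
    "target given as grasp point"
    t=np.array([x,y,z])+.019*R.from_euler('xyz',[180,pitch,yaw],degrees=True).apply([0,0,1]); go(*t,yaw,pitch)
E
python3 -c "
from h import *
gg(.427,.161,.14,2)"
```

```text
t 2.05 tcp [0.2727 0.6175 0.2266] rot [-180.     -0.    -23.83] F [ 0.2 -0.   0. ]
travel [0.644  0.7139 0.2103] dr [-0.0075 -0.0328 -0.0715]
```

{"op": "jog_arm", "data": {
  "travel": [
    [0.08,0.09,0.0],
    [0.16,0.18,0.0],
    [0.24,0.27,0.02],
    [0.32,0.36,0.05],
    [0.4,0.45,0.08],
    [0.48,0.54,0.12],
    [0.56,0.62,0.15],
    [0.62,0.69,0.18],
    [0.644,0.714,0.21],
    [0.644,0.714,0.21]
  ],
  "dr": [
    [0,0,-0.01],
    [0,0,-0.02],
    [-0.002,-0.01,-0.03],
    [-0.003,-0.015,-0.04],
    [-0.005,-0.02,-0.05],
    [-0.006,-0.025,-0.06],
    [-0.0075,-0.033,-0.0715],
    [-0.0075,-0.033,-0.0715],
    [-0.0075,-0.033,-0.0715],
    [-0.0075,-0.033,-0.0715]
  ],
  "claw": [0.5,0.5,0.5,0.5,0.5,0.5,0.5,0.5,0.5,0.5],
  "newtons": 40
}}

```text
time_s: 3.3
tcp_pos: [0.4227, 0.1598, 0.1207]
eef_rot: [180.0, 12.2, 1.9]
contact_force: [-0.2, 0.7, 0.7]
gripper_width: 0.0435
gripper_force: 0.0
```

Run:
```python
from h import *
import time
gg(.427,.161,.036,2)
for i in range(3): s=r.capture('side')
cv2.imwrite('pics/s1.png',cv2.resize(s['pixels'][110:260,160:360,::-1],None,fx=4,fy=4,interpolation=cv2.INTER_CUBIC))
c=cap('top'); cv2.imwrite('pics/t1.png',cv2.resize(c['pixels'][190:290,160:280,::-1],None,fx=5,fy=5,interpolation=cv2.INTER_CUBIC))
gg(.427,.161,.036,2)
```

```text
t 3.3 tcp [0.4227 0.1598 0.1207] rot [179.96  12.17   1.88] F [-0.2  0.7  0.7]
travel [ 0.0442 -0.0022  0.2017] dr [ 0.      0.0005 -0.0003]
t 3.5 tcp [0.4232 0.162  0.1222] rot [-179.93   12.02    2.11] F [ 0.2  0.4 -0.6]
travel [0.0432 0.0026 0.205 ] dr [-0.0001  0.      0.0003]
```

View pics/s1.png

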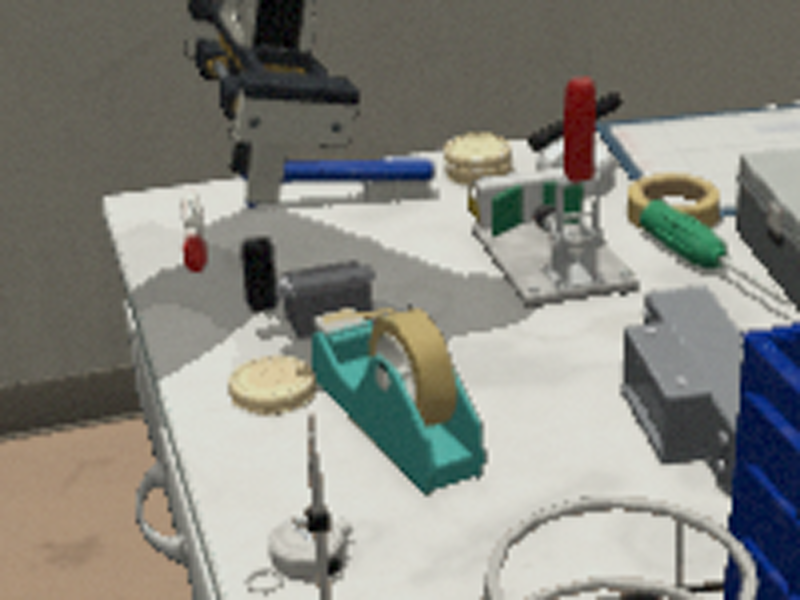

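The side crop shows the fingers at about (262,185), directly above the black grip at (258,272). They lean slightly forward as planned, so I'll go down and close.

{"op": "jog_arm", "data": {
  "travel": [
    [0.01,0.001,0.05],
    [0.021,0.001,0.1],
    [0.032,0.001,0.15],
    [0.038,0.001,0.18],
    [0.043,0.001,0.204],
    [0.043,0.001,0.204],
    [0.043,0.001,0.204],
    [0.043,0.001,0.204],
    [0.043,0.001,0.204],
    [0.043,0.001,0.204]
  ],
  "dr": [
    [0,0,0],
    [0,0,0],
    [0,0,0],
    [0,0,0],
    [0,0,0],
    [0,0,0],
    [0,0,0],
    [0,0,0],
    [0,0,0],
    [0,0,0]
  ],
  "claw": [0.5,0.5,0.5,0.5,0.5,0.5,0.1,0.1,0.1,0.1],
  "newtons": 50
}}

```text
time_s: 4.75
tcp_pos: [0.423, 0.1605, 0.0177]
eef_rot: [-180.0, 12.0, 2.0]
contact_force: [-1.6, 0.3, 4.0]
gripper_width: 0.018
gripper_force: 50.0
```

Run:
```python
from h import *
s=r.get_state(); print(s['gripper_width'],s['gripper_force'],s['contact_force'],s['moment'])
gg(.427,.161,.136,2)
```

```text
0.01800457612039969 49.9952495098114 [-1.56261998  0.28198885  3.96133595] [ 0.00523868 -0.33762351 -0.05330579]
t 4.75 tcp [0.423  0.1605 0.0177] rot [-179.95   12.05    2.02] F [-1.6  0.3  4. ]
travel [-0.0414 -0.001  -0.1951] dr [-0.0001  0.0001  0.0001]
```

{"op": "jog_arm", "data": {
  "travel": [
    [-0.005,0,-0.025],
    [-0.011,0,-0.05],
    [-0.022,0,-0.1],
    [-0.033,0,-0.15],
    [-0.044,0,-0.2],
    [-0.055,0,-0.255],
    [-0.055,0,-0.255],
    [-0.055,0,-0.255],
    [-0.055,0,-0.255],
    [-0.055,0,-0.255]
  ],
  "dr": [
    [0,0,0],
    [0,0,0],
    [0,0,0],
    [0,0,0],
    [0,0,0],
    [0,0,0],
    [0,0,0],
    [0,0,0],
    [0,0,0],
    [0,0,0]
  ],
  "claw": [0.1,0.1,0.1,0.1,0.1,0.1,0.1,0.1,0.1,0.1]
}}

```text
time_s: 6.0
tcp_pos: [0.4222, 0.16, 0.1471]
eef_rot: [180.0, 12.2, 2.0]
contact_force: [0.4, -0.3, -0.7]
gripper_width: 0.0178
gripper_force: 50.0
```

Run:
```python
from h import *
s=cap('side');c=cap('top')
a=cv2.resize(s['pixels'][110:210,200:290,::-1],None,fx=4.4,fy=4.4,interpolation=cv2.INTER_CUBIC)
b=cv2.resize(c['pixels'][190:290,170:250,::-1],None,fx=4.4,fy=4.4,interpolation=cv2.INTER_CUBIC)
cv2.imwrite('pics/both2.png',np.hstack([a,b]))
for cam,k in(('side',s),('top',c)):
  for n in('key','key_tip','key_grip'):
    for d in r.tip_of(n,cam)[:1]: print(cam,n,round(d['conf'],2),np.round(d['at'],1),pts(k,*d['at']).round(3))
  for d in r.regions_of('key',cam)[:1]:
    p=cloud(k,d['pixels']); print(d['extent'],np.percentile(p,[2,50,98],axis=0).round(3).tolist())
gg(.427,.161,.166,2)
gg(.545,-.05,.166,-5.9)
```

```text
side key 0.52 [219.1 139.5] [0.419 0.152 0.175]
side key_tip 0.5 [251.1 135.7] [ 0.789  1.319 -0.294]
side key_grip 0.6 [218.1 140.4] [0.416 0.152 0.172]
[216.8, 134.4, 251.0, 147.0] [[0.414, 0.071, -0.32], [0.469, 0.153, 0.166], [0.695, 1.319, 0.206]]
top key_tip 0.44 [293.6 158.9] [ 0.68  -0.059  0.053]
t 6.5 tcp [0.4225 0.1603 0.1477] rot [-179.98   12.08    2.01] F [ 0.  -0.1 -1.3]
travel [ 0.0012 -0.0011  0.0004] dr [-0.0001  0.0002  0.    ]
t 6.5 tcp [0.4225 0.1603 0.1477] rot [-179.98   12.08    2.01] F [ 0.  -0.1 -1.3]
travel [ 0.2174  0.4278 -0.046 ] dr [0.0045 0.0002 0.0215]
```

View pics/both2.png

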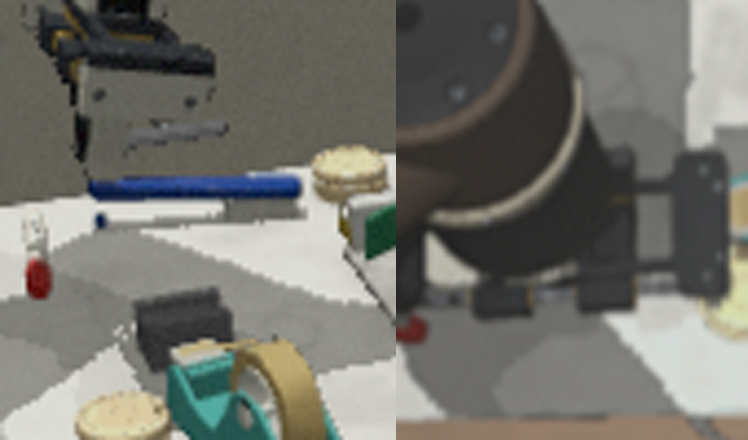

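Left half (side view): the key is held, its tongue running from about (130,137) to (228,126) in the crop. The rest at (185,325) is empty. Now I'll check the tongue's pitch and tip against the model.

```bash
cat >> h.py <<'E'
def tongue(cam='side',off=(0.004,0,0)):
    s=r.capture(cam); st=r.get_state(); A=R.from_euler('xyz',st['eef_rot'],degrees=True)
    g=st['tcp_pos']-A.apply([0,0,.019]); xa=R.from_euler('z',st['eef_rot'][2],degrees=True)
    v,u=np.mgrid[0:420,0:560]; P=xa.inv().apply((pts(s,u,v)-g).reshape(-1,3)).reshape(420,560,3)
    m=(P[...,0]>.03)&(P[...,0]<.11)&(abs(P[...,1])<.025)&(abs(P[...,2])<.03)
    q=P[m]; print(m.sum(),'slope xz',np.polyfit(q[:,0],q[:,2],1).round(4),'xy',np.polyfit(q[:,0],q[:,1],1).round(4),'xmax',np.percentile(q[:,0],[50,95,99.5]).round(4),'med',np.median(q,0).round(4))
    return s,q
E
python3 -c "
from h import *
tongue(); tongue()"
```

```text
76 slope xz [-0.0094 -0.0004] xy [-0.0064 -0.0062] xmax [0.0545 0.0818 0.0854] med [ 0.0545 -0.0078 -0.0001]
75 slope xz [-0.0109 -0.0004] xy [-0.004 -0.006] xmax [0.0554 0.0816 0.0851] med [ 0.0554 -0.0076 -0.    ]
```

{"op": "jog_arm", "data": {
  "travel": [
    [0.0,0.0,-0.05],
    [0.0,0.0,-0.1],
    [0.05,0.1,-0.09],
    [0.1,0.2,-0.08],
    [0.14,0.29,-0.07],
    [0.18,0.36,-0.06],
    [0.21,0.41,-0.05],
    [0.217,0.428,-0.046],
    [0.217,0.428,-0.046],
    [0.217,0.428,-0.046]
  ],
  "dr": [
    [0,0,0],
    [0,0,0],
    [0.001,0,0.005],
    [0.002,0,0.01],
    [0.003,0,0.015],
    [0.0045,0,0.0215],
    [0.0045,0,0.0215],
    [0.0045,0,0.0215],
    [0.0045,0,0.0215],
    [0.0045,0,0.0215]
  ],
  "claw": [0.1,0.1,0.1,0.1,0.1,0.1,0.1,0.1,0.1,0.1]
}}

```text
time_s: 7.85
tcp_pos: [0.5407, -0.0489, 0.1479]
eef_rot: [-180.0, 12.1, -5.9]
contact_force: [-0.6, 0.1, -1.2]
gripper_width: 0.0181
gripper_force: 50.0
```

```bash
python3 -c "
from h import *
s,q=tongue(); tongue()
cv2.imwrite('pics/s3.png',cv2.resize(s['pixels'][100:250,200:360,::-1],None,fx=4,fy=4,interpolation=cv2.INTER_CUBIC))
print(r.get_state()['contact_force'],r.get_state()['moment'])
gg(.545,-.05,.166,-5.9)"
```

```text
60 slope xz [-0.0074 -0.0015] xy [ 0.0525 -0.0108] xmax [0.0542 0.0841 0.0854] med [ 0.0542 -0.0086 -0.0019]
58 slope xz [-0.0033 -0.0014] xy [ 0.0375 -0.0103] xmax [0.0543 0.0833 0.0857] med [ 0.0543 -0.0088 -0.0011]
[-0.59173629  0.69730952 -1.15844119] [-0.1177715  -0.79190563  0.04526454]
t 7.95 tcp [ 0.5408 -0.0488  0.148 ] rot [-179.99   12.03   -5.83] F [-0.6  0.7 -1.2]
travel [0.0009 0.0015 0.001 ] dr [0.     0.0001 0.0002]
```

View pics/s3.png

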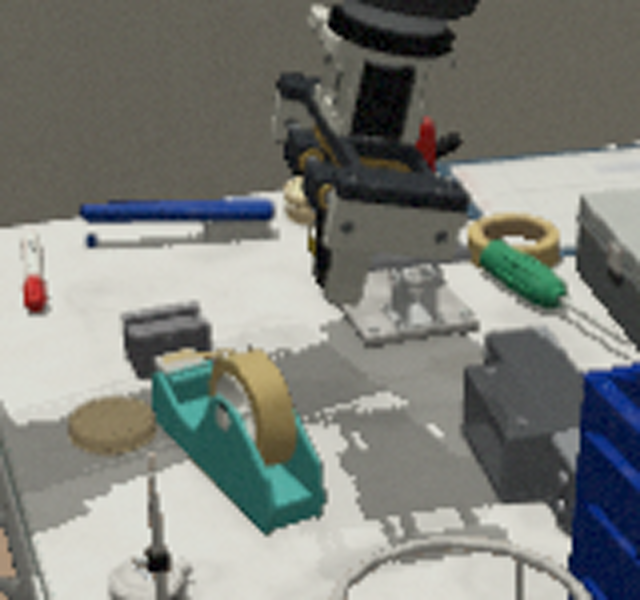

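```bash
cat >> h.py <<'E'
F0=np.array([.6823,-.061]);YAW=-5.9
ex=np.array([np.cos(np.radians(YAW)),np.sin(np.radians(YAW))]);ey=np.array([-ex[1],ex[0]]);L=.087
def hh(d,s,z): p=F0+(d-L)*ex+s*ey; gg(p[0],p[1],z,YAW)
def where():
    s=r.get_state(); A=R.from_euler('xyz',s['eef_rot'],degrees=True); g=s['tcp_pos']-A.apply([0,0,.019]); q=g[:2]-F0
    f=s['contact_force']; print('t %.2f d %.2f s %.2f z %.2f mm'%(s['time_s'],1e3*(q@ex+L),1e3*(q@ey),1e3*g[2]),'F_ex,ey,z',np.round([f[:2]@ex,f[:2]@ey,f[2]],1),'M',np.round(s['moment'],2),'grip',round(s['gripper_width'],4))
E
python3 -c "
from h import *
where(); hh(-.043,0,.031)"
```

```text
t 7.95 d -51.01 s -2.40 z 166.60 mm F_ex,ey,z [-0.7  0.6 -1.2] M [-0.12 -0.79  0.05] grip 0.0176
t 7.95 tcp [ 0.5408 -0.0488  0.148 ] rot [-179.99   12.03   -5.83] F [-0.6  0.7 -1.2]
travel [ 0.0722 -0.0047  0.2619] dr [0.     0.0001 0.0002]
```

{"op": "jog_arm", "data": {
  "travel": [
    [0.015,-0.002,0.0],
    [0.022,-0.004,0.05],
    [0.033,-0.004,0.1],
    [0.043,-0.004,0.14],
    [0.051,-0.004,0.18],
    [0.058,-0.004,0.21],
    [0.064,-0.004,0.235],
    [0.068,-0.004,0.25],
    [0.0715,-0.004,0.262],
    [0.0715,-0.004,0.262]
  ],
  "dr": [
    [0,0,0],
    [0,0,0],
    [0,0,0],
    [0,0,0],
    [0,0,0],
    [0,0,0],
    [0,0,0],
    [0,0,0],
    [0,0,0],
    [0,0,0]
  ],
  "claw": [0.1,0.1,0.1,0.1,0.1,0.1,0.1,0.1,0.1,0.1]
}}

```text
time_s: 9.2
tcp_pos: [0.5485, -0.0486, 0.0117]
eef_rot: [180.0, 12.1, -5.9]
contact_force: [-0.7, -1.1, -0.4]
gripper_width: 0.0176
gripper_force: 50.0
```

```bash
python3 -c "
from h import *
where(); s,q=tongue(); where(); hh(-.006,0,.0305)
cv2.imwrite('pics/s4.png',cv2.resize(s['pixels'][150:250,260:360,::-1],None,fx=6,fy=6,interpolation=cv2.INTER_CUBIC))"
```

```text
t 9.20 d -43.40 s -1.38 z 30.28 mm F_ex,ey,z [-0.6 -1.1 -0.4] M [-0.07 -0.8   0.01] grip 0.0176
156 slope xz [ 0.3696 -0.037 ] xy [ 0.2755 -0.0274] xmax [0.0974 0.1087 0.1096] med [ 0.0974 -0.0017  0.0103]
t 9.25 d -43.21 s -1.31 z 30.59 mm F_ex,ey,z [-0.7 -0.1 -1.4] M [-0.2  -0.81 -0.03] grip 0.0176
t 9.25 tcp [ 0.5487 -0.0485  0.012 ] rot [179.99  12.07  -5.9 ] F [-0.7 -0.1 -1.4]
travel [ 0.0729 -0.0026 -0.0154] dr [0.     0.0002 0.    ]
```

View pics/s4.png

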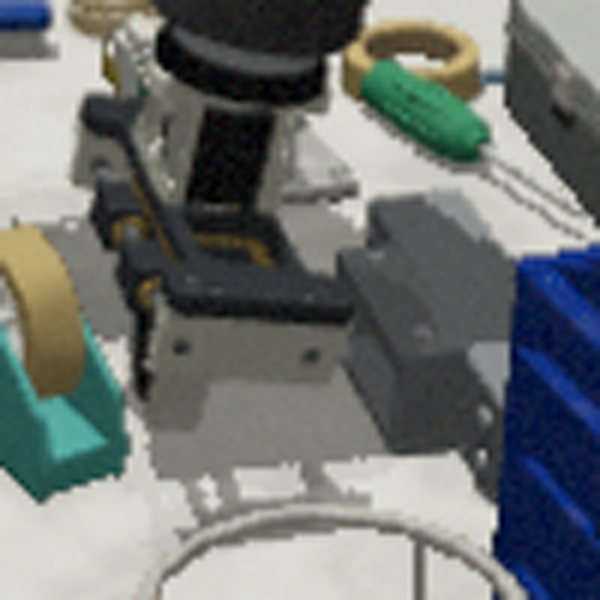

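The side crop shows the gripper clear of the dispenser (left, to x≈130) and its body above and in front of the hood (340–400,330). Next I'll bring the nose in under the hood.

{"op": "jog_arm", "data": {
  "travel": [
    [0.01,-0.001,-0.0021],
    [0.02,-0.002,-0.0042],
    [0.03,-0.0026,-0.0063],
    [0.038,-0.0026,-0.0081],
    [0.046,-0.0026,-0.0098],
    [0.053,-0.0026,-0.0113],
    [0.059,-0.0026,-0.0126],
    [0.065,-0.0026,-0.0138],
    [0.0685,-0.0026,-0.0146],
    [0.0685,-0.0026,-0.0146]
  ],
  "dr": [
    [0,0,0],
    [0,0,0],
    [0,0,0],
    [0,0,0],
    [0,0,0],
    [0,0,0],
    [0,0,0],
    [0,0,0],
    [0,0,0],
    [0,0,0]
  ],
  "claw": [0.1,0.1,0.1,0.1,0.1,0.1,0.1,0.1,0.1,0.1]
}}

```text
time_s: 10.5
tcp_pos: [0.5836, -0.0508, 0.0118]
eef_rot: [180.0, 12.1, -5.9]
contact_force: [0.2, -1.3, -1.4]
gripper_width: 0.0181
gripper_force: 50.0
```

```bash
python3 -c "
from h import *
where()"
```

```text
t 10.50 d -8.26 s 0.00 z 30.37 mm F_ex,ey,z [ 0.3 -1.3 -1.4] M [-0.06 -0.79 -0.01] grip 0.0181
```

{"op": "jog_arm", "data": {
  "travel": [
    [0.002,0,-0.0004],
    [0.004,0,-0.0008],
    [0.006,0,-0.0012],
    [0.007,0,-0.0015],
    [0.008,0,-0.0017],
    [0.009,0,-0.0019],
    [0.01,0,-0.0021],
    [0.011,0,-0.0023],
    [0.012,0,-0.0025],
    [0.012,0,-0.0025]
  ],
  "dr": [
    [0,0,0],
    [0,0,0],
    [0,0,0],
    [0,0,0],
    [0,0,0],
    [0,0,0],
    [0,0,0],
    [0,0,0],
    [0,0,0],
    [0,0,0]
  ],
  "claw": [0.1,0.1,0.1,0.1,0.1,0.1,0.1,0.1,0.1,0.1]
}}

```text
time_s: 11.75
tcp_pos: [0.5896, -0.0514, 0.0118]
eef_rot: [180.0, 12.1, -5.9]
contact_force: [0.2, 0.6, -0.4]
gripper_width: 0.0176
gripper_force: 50.0
```

{"op": "jog_arm", "data": {
  "travel": [
    [0,0,0],
    [0.001,0,-0.0002],
    [0.001,0,-0.0002],
    [0.002,0,-0.0004],
    [0.002,0,-0.0004],
    [0.002,0,-0.0004],
    [0.003,0,-0.0006],
    [0.003,0,-0.0006],
    [0.003,0,-0.0006],
    [0.003,0,-0.0006]
  ],
  "dr": [
    [0,0,0],
    [0,0,0],
    [0,0,0],
    [0,0,0],
    [0,0,0],
    [0,0,0],
    [0,0,0],
    [0,0,0],
    [0,0,0],
    [0,0,0]
  ],
  "claw": [0.1,0.1,0.1,0.1,0.1,0.1,0.1,0.1,0.1,0.1]
}}

```text
time_s: 13.0
tcp_pos: [0.5908, -0.0516, 0.0117]
eef_rot: [180.0, 12.1, -5.9]
contact_force: [-2.2, 0.8, -0.6]
gripper_width: 0.0177
gripper_force: 50.0
```

```bash
python3 -c "
from h import *
where()"
```

```text
t 13.00 d -1.00 s -0.03 z 30.29 mm F_ex,ey,z [-2.3  0.6 -0.6] M [ 0.06  0.22 -0.01] grip 0.0177
```

{"op": "jog_arm", "data": {
  "travel": [
    [0.001,0,-0.0002],
    [0.001,0,-0.0002],
    [0.002,0,-0.0004],
    [0.002,0,-0.0004],
    [0.002,0,-0.0004],
    [0.002,0,-0.0004],
    [0.002,0,-0.0004],
    [0.002,0,-0.0004],
    [0.002,0,-0.0004],
    [0.002,0,-0.0004]
  ],
  "dr": [
    [0,0,0],
    [0,0,0],
    [0,0,0],
    [0,0,0],
    [0,0,0],
    [0,0,0],
    [0,0,0],
    [0,0,0],
    [0,0,0],
    [0,0,0]
  ],
  "claw": [0.1,0.1,0.1,0.1,0.1,0.1,0.1,0.1,0.1,0.1]
}}

```text
time_s: 14.25
tcp_pos: [0.5925, -0.0516, 0.0118]
eef_rot: [180.0, 12.0, -5.9]
contact_force: [-0.2, 2.0, -2.7]
gripper_width: 0.0176
gripper_force: 50.0
```

```bash
python3 -c "
from h import *
where()"
```

```text
t 14.25 d 0.66 s 0.08 z 30.41 mm F_ex,ey,z [-0.4  1.9 -2.7] M [ 0.85 -0.86 -0.01] grip 0.0176
```

{"op": "jog_arm", "data": {
  "travel": [
    [0,-0.001,0],
    [0,-0.002,0],
    [0,-0.002,0],
    [0.001,-0.002,-0.0002],
    [0.002,-0.002,-0.0004],
    [0.003,-0.002,-0.0006],
    [0.004,-0.002,-0.0008],
    [0.004,-0.002,-0.0008],
    [0.004,-0.002,-0.0008],
    [0.004,-0.002,-0.0008]
  ],
  "dr": [
    [0,0,0],
    [0,0,0],
    [0,0,0],
    [0,0,0],
    [0,0,0],
    [0,0,0],
    [0,0,0],
    [0,0,0],
    [0,0,0],
    [0,0,0]
  ],
  "claw": [0.1,0.1,0.1,0.1,0.1,0.1,0.1,0.1,0.1,0.1]
}}

```text
time_s: 15.5
tcp_pos: [0.5928, -0.051, 0.0117]
eef_rot: [180.0, 12.2, -5.9]
contact_force: [-6.6, 1.7, 2.3]
gripper_width: 0.0179
gripper_force: 50.0
```

```bash
python3 -c "
from h import *
where()"
```

```text
t 15.50 d 0.98 s 0.73 z 30.24 mm F_ex,ey,z [-6.7  1.1  2.3] M [ 0.13  1.39 -0.06] grip 0.0179
```

{"op": "jog_arm", "data": {
  "travel": [
    [0,-0.001,0],
    [0,-0.002,0],
    [0,-0.003,0],
    [0,-0.004,0],
    [0,-0.005,0],
    [0,-0.006,0],
    [0,-0.007,0],
    [0,-0.008,0],
    [0,-0.008,0],
    [0,-0.008,0]
  ],
  "dr": [
    [0,0,0],
    [0,0,0],
    [0,0,0],
    [0,0,0],
    [0,0,0],
    [0,0,0],
    [0,0,0],
    [0,0,0],
    [0,0,0],
    [0,0,0]
  ],
  "claw": [0.1,0.1,0.1,0.1,0.1,0.1,0.1,0.1,0.1,0.1]
}}

```text
time_s: 16.75
tcp_pos: [0.5947, -0.0469, 0.0117]
eef_rot: [180.0, 12.1, -5.9]
contact_force: [-0.4, -0.3, -1.4]
gripper_width: 0.0173
gripper_force: 50.0
```

```bash
python3 -c "
from h import *
where()"
```

```text
t 16.75 d 2.40 s 4.99 z 30.33 mm F_ex,ey,z [-0.4 -0.3 -1.4] M [-0.09 -0.79  0.06] grip 0.0173
```

{"op": "jog_arm", "data": {
  "travel": [
    [0.001,0,-0.0002],
    [0.002,0,-0.0004],
    [0.003,0,-0.0006],
    [0.004,0,-0.0008],
    [0.005,0,-0.001],
    [0.006,0,-0.0012],
    [0.006,0,-0.0012],
    [0.006,0,-0.0012],
    [0.006,0,-0.0012],
    [0.006,0,-0.0012]
  ],
  "dr": [
    [0,0,0],
    [0,0,0],
    [0,0,0],
    [0,0,0],
    [0,0,0],
    [0,0,0],
    [0,0,0],
    [0,0,0],
    [0,0,0],
    [0,0,0]
  ],
  "claw": [0.1,0.1,0.1,0.1,0.1,0.1,0.1,0.1,0.1,0.1]
}}

```text
time_s: 18.0
tcp_pos: [0.5977, -0.0472, 0.0117]
eef_rot: [180.0, 12.1, -5.9]
contact_force: [-1.0, 0.4, -0.7]
gripper_width: 0.0178
gripper_force: 50.0
```

```bash
python3 -c "
from h import *
where()"
```

```text
t 18.00 d 5.43 s 5.00 z 30.28 mm F_ex,ey,z [-1.   0.3 -0.7] M [-0.16 -0.73  0.  ] grip 0.0178
```

Free at d = 5.4 mm with no force, so the nose is in the slot. I'll feed in gently.

{"op": "jog_arm", "data": {
  "travel": [
    [0.002,0,-0.0004],
    [0.004,0,-0.0008],
    [0.006,0,-0.0013],
    [0.008,0,-0.0017],
    [0.01,0,-0.0021],
    [0.012,0,-0.0025],
    [0.012,0,-0.0025],
    [0.012,0,-0.0025],
    [0.012,0,-0.0025],
    [0.012,0,-0.0025]
  ],
  "dr": [
    [0,0,0],
    [0,0,0],
    [0,0,0],
    [0,0,0],
    [0,0,0],
    [0,0,0],
    [0,0,0],
    [0,0,0],
    [0,0,0],
    [0,0,0]
  ],
  "claw": [0.1,0.1,0.1,0.1,0.1,0.1,0.1,0.1,0.1,0.1]
}}

```text
time_s: 19.25
tcp_pos: [0.6038, -0.0479, 0.0117]
eef_rot: [180.0, 12.1, -5.9]
contact_force: [-0.8, 0.6, -0.6]
gripper_width: 0.0176
gripper_force: 50.0
```

```bash
python3 -c "
from h import *
where()"
```

```text
t 19.25 d 11.56 s 4.96 z 30.27 mm F_ex,ey,z [-0.9  0.5 -0.6] M [-0.12 -0.8  -0.01] grip 0.0176
```

{"op": "jog_arm", "data": {
  "travel": [
    [0.002,0,-0.0004],
    [0.004,0,-0.0008],
    [0.006,0,-0.0013],
    [0.008,0,-0.0017],
    [0.01,0,-0.0021],
    [0.012,0,-0.0025],
    [0.014,0,-0.003],
    [0.016,0,-0.0034],
    [0.016,0,-0.0034],
    [0.016,0,-0.0034]
  ],
  "dr": [
    [0,0,0],
    [0,0,0],
    [0,0,0],
    [0,0,0],
    [0,0,0],
    [0,0,0],
    [0,0,0],
    [0,0,0],
    [0,0,0],
    [0,0,0]
  ],
  "claw": [0.1,0.1,0.1,0.1,0.1,0.1,0.1,0.1,0.1,0.1]
}}

```text
time_s: 20.5
tcp_pos: [0.612, -0.0487, 0.0117]
eef_rot: [180.0, 12.1, -5.9]
contact_force: [-0.8, 0.5, -0.6]
gripper_width: 0.0173
gripper_force: 50.0
```

```bash
python3 -c "
from h import *
where()"
```

```text
t 20.50 d 19.74 s 4.97 z 30.23 mm F_ex,ey,z [-0.9  0.4 -0.6] M [-0.12 -0.76 -0.01] grip 0.0173
```

{"op": "jog_arm", "data": {
  "travel": [
    [0.002,0,-0.0004],
    [0.004,0,-0.0008],
    [0.006,0,-0.0013],
    [0.008,0,-0.0017],
    [0.01,0,-0.0021],
    [0.012,0,-0.0025],
    [0.014,0,-0.003],
    [0.015,0,-0.0032],
    [0.015,0,-0.0032],
    [0.015,0,-0.0032]
  ],
  "dr": [
    [0,0,0],
    [0,0,0],
    [0,0,0],
    [0,0,0],
    [0,0,0],
    [0,0,0],
    [0,0,0],
    [0,0,0],
    [0,0,0],
    [0,0,0]
  ],
  "claw": [0.1,0.1,0.1,0.1,0.1,0.1,0.1,0.1,0.1,0.1]
}}

```text
time_s: 21.75
tcp_pos: [0.6196, -0.0495, 0.0116]
eef_rot: [180.0, 12.1, -5.9]
contact_force: [-0.7, 0.1, -1.0]
gripper_width: 0.0179
gripper_force: 50.0
```

{"op": "jog_arm", "data": {
  "travel": [
    [0.001,0,-0.0002],
    [0.001,0,-0.0002],
    [0.002,0,-0.0004],
    [0.002,0,-0.0004],
    [0.003,0,-0.0006],
    [0.003,0,-0.0006],
    [0.004,0,-0.0008],
    [0.004,0,-0.0008],
    [0.004,0,-0.0008],
    [0.004,0,-0.0008]
  ],
  "dr": [
    [0,0,0],
    [0,0,0],
    [0,0,0],
    [0,0,0],
    [0,0,0],
    [0,0,0],
    [0,0,0],
    [0,0,0],
    [0,0,0],
    [0,0,0]
  ],
  "claw": [0.1,0.1,0.1,0.1,0.1,0.1,0.1,0.1,0.1,0.1]
}}

```text
time_s: 23.0
tcp_pos: [0.6207, -0.0497, 0.0116]
eef_rot: [180.0, 12.2, -5.9]
contact_force: [-4.6, 2.3, 2.4]
gripper_width: 0.0178
gripper_force: 50.0
```

```bash
python3 -c "
from h import *
where()"
```

```text
t 23.00 d 28.62 s 4.94 z 30.20 mm F_ex,ey,z [-4.8  1.8  2.4] M [ 0.3   0.97 -0.04] grip 0.0178
```

{"op": "jog_arm", "data": {
  "travel": [
    [0.001,0,-0.0002],
    [0.002,0,-0.0004],
    [0.003,0,-0.0006],
    [0.003,0,-0.0006],
    [0.003,0,-0.0006],
    [0.003,0,-0.0006],
    [0.003,0,-0.0006],
    [0.003,0,-0.0006],
    [0.003,0,-0.0006],
    [0.003,0,-0.0006]
  ],
  "dr": [
    [0,0,0],
    [0,0,0],
    [0,0,0],
    [0,0,0],
    [0,0,0],
    [0,0,0],
    [0,0,0],
    [0,0,0],
    [0,0,0],
    [0,0,0]
  ],
  "claw": [0.1,0.1,0.1,0.1,0.1,0.1,0.1,0.1,0.1,0.1]
}}

```text
time_s: 24.25
tcp_pos: [0.6207, -0.0498, 0.0117]
eef_rot: [180.0, 12.3, -5.9]
contact_force: [-9.4, 2.0, 5.4]
gripper_width: 0.0173
gripper_force: 50.0
```

```bash
python3 -c "
from h import *
where()"
```

```text
t 24.25 d 28.62 s 4.79 z 30.22 mm F_ex,ey,z [-9.6  1.   5.4] M [ 0.71  2.62 -0.02] grip 0.0173
```

{"op": "jog_arm", "data": {
  "travel": [
    [-0.002,0,0.0004],
    [-0.003,0,0.0006],
    [-0.003,0,0.0006],
    [-0.003,0,0.0006],
    [-0.003,0,0.0006],
    [-0.003,0,0.0006],
    [-0.003,0,0.0006],
    [-0.003,0,0.0006],
    [-0.003,0,0.0006],
    [-0.003,0,0.0006]
  ],
  "dr": [
    [0,0,0],
    [0,0,0],
    [0,0,0],
    [0,0,0],
    [0,0,0],
    [0,0,0],
    [0,0,0],
    [0,0,0],
    [0,0,0],
    [0,0,0]
  ],
  "claw": [0.1,0.1,0.1,0.25,0.3,0.4,0.5,0.5,0.5,0.5]
}}

```text
time_s: 25.5
tcp_pos: [0.6217, -0.0497, 0.0116]
eef_rot: [180.0, 12.1, -5.9]
contact_force: [0.4, -0.5, -0.2]
gripper_width: 0.0439
gripper_force: 0.0
```

```bash
python3 -c "
from h import *
where(); s=r.capture('side')
cv2.imwrite('pics/s5.png',cv2.resize(s['pixels'][150:250,260:360,::-1],None,fx=6,fy=6,interpolation=cv2.INTER_CUBIC))"
```

```text
t 25.50 d 29.49 s 5.00 z 30.18 mm F_ex,ey,z [ 0.4 -0.5 -0.2] M [-0.07 -0.68  0.01] grip 0.0439
```

Released, with no forces. Now straight up and away.

{"op": "jog_arm", "data": {
  "travel": [
    [-0.006,0,-0.03],
    [-0.015,0,-0.07],
    [-0.025,0,-0.12],
    [-0.038,0,-0.18],
    [-0.05,0,-0.235],
    [-0.1,0,-0.28],
    [-0.18,0,-0.28],
    [-0.26,0,-0.27],
    [-0.34,0,-0.25],
    [-0.34,0,-0.25]
  ],
  "dr": [
    [0,0,0],
    [0,0,0],
    [0,0,0],
    [0,0,0],
    [0,0,0],
    [0,0,0],
    [0,0,0],
    [0,0,0],
    [0,0,0],
    [0,0,0]
  ],
  "claw": [0.5,0.5,0.5,0.5,0.5,0.5,0.5,0.5,0.5,0.5]
}}

```text
time_s: 26.8
tcp_pos: [0.4804, -0.0352, 0.1718]
eef_rot: [-179.9, 11.9, -5.8]
contact_force: [2.0, -0.4, 0.6]
gripper_width: 0.0438
gripper_force: 0.0
```

Run:
```python
from h import *
where(); s=r.capture('side'); c=r.capture('top')
a=cv2.resize(s['pixels'][170:250,270:360,::-1],None,fx=4.4,fy=4.4,interpolation=cv2.INTER_CUBIC)
b=cv2.resize(c['pixels'][130:210,250:340,::-1],None,fx=4.4,fy=4.4,interpolation=cv2.INTER_CUBIC)
cv2.imwrite('pics/end.png',np.hstack([a,b]))
for n,k in(('side',s),('top',c)):
  for d in r.regions_of('key',n)[:1]:
    p=cloud(k,d['pixels']);p=p[(p[:,2]>.015)&(abs(p[:,0]-.62)<.06)]; print(n,d['conf'],d['extent'],np.percentile(p,[3,50,97],axis=0).round(4).tolist())
    q=p[p[:,2]>.062][:,:2]-F0; print('grip top d,s',np.median(q@ex),np.median(q@ey))
```

```text
t 26.80 d -112.60 s 4.89 z 190.36 mm F_ex,ey,z [ 2.  -0.1  0.6] M [-0.16 -0.85 -0.02] grip 0.0438
side 0.74 [305.0, 194.6, 323.0, 215.1] [[0.6082, -0.0631, 0.0167], [0.6211, -0.0598, 0.0326], [0.6478, -0.0509, 0.0578]]
grip top d,s nan nan
  return _methods._mean(a, axis=axis, dtype=dtype,
  ret = ret.dtype.type(ret / rcount)
```

View pics/end.png

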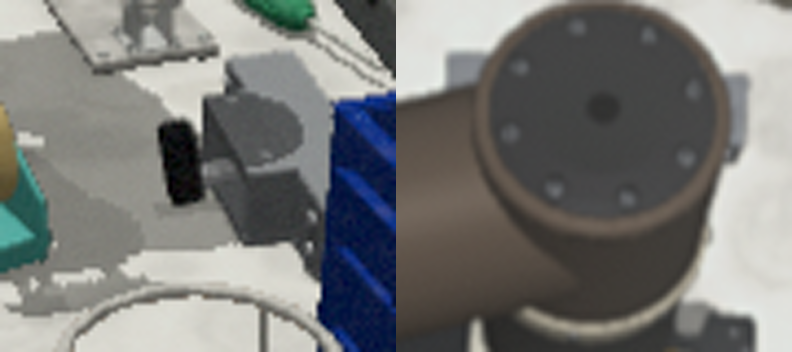

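The left half of the picture shows the key's grip standing in front of the hood at about (182,162), leaning back a few degrees. Its tongue is in the mouth and the arm is clear. The grip's rear edge at x ≈ 0.608 agrees with the key being fully home, so I'm handing the job in.

```bash
python3 -c "
from h import *
print(r.close_job())"
```

```text
the job is handed in; nothing more can be done
None
```

The key is pushed home against the slot's bottom, released and left in place; the arm is clear, measured contact force stayed below about 11 N, and the job was handed in at about 27 s (no verdict was returned).

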